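# Clamp a contact plate on the viewing stand with the inner of two coaxial knobs

## Task

Set the small culture dish flat on the lit window of the viewing stand, between the jaw and the V stop. Then turn the inner knob clockwise until the jaw has pushed the dish against the stop and presses it with about 12 N, firmly but without cracking it, and let go, leaving it clamped. Do not turn or lean on the outer ring around that knob, and leave everything else as it is.

Things in the scene. Friction and masses are not known exactly. Their poses are not given: they have to be found in the camera images.
- dish_mid (a point): centre, half-way up, of the loose dish to be clamped: closed clear plastic culture dish with straw-coloured filling, 55 mm diameter, 16 mm high, about 40 g, lying flat; the smallest dish on the bench. It starts on the bench on the robot's right. It cracks if the jaw presses it with more than 25 N
- dish: the same dish, origin at the centre of its underside, z up
- stand: the viewing stand, a fixed white low box, 150 mm (its x) by 310 mm (its y), 45 mm high; origin under its centre on the bench; x away from the robot, y to its left at yaw 0. On its top: a lit window at y = -65 mm, the coaxial knobs at y = +85 mm, between them the jaw, which closes towards -y, and beyond the window a dark steel V stop, 12 mm high, that faces +y
- window (a point): centre of the round lit window, on the stand's top, 45 mm above the bench. A dish centred here is 5 mm clear of the open jaw and 2 to 13 mm short of the V stop, which is fixed but set differently each time (not measured). The V touches the dish's -y half and centres it in the stand's x; beside the dish on +x and -x there is free room for fingers
- jaw: the clamp jaw; origin at the middle of its front face, level with the stand's top. Black rubber face 34 mm wide (x), 2 to 15 mm above the stand's top, stiffly sprung on a steel rack. It advances towards the stand's -y by 15 mm per radian of the inner knob. Once the dish is against the stop, each further 0.1 rad of the knob adds about 13 N
- inner (a joint): inner knob's angle: 0 with the jaw fully open, growing clockwise seen from above, up to 1.8 rad. The dish gets clamped at some angle from 0.5 to 1.4. Turning it freely takes 0.085 N m, each 10 N of jaw force adds 0.15 N m: 0.27 N m at the right force. Held still after a turn, friction may let the felt moment drop by up to 0.17 N m. Let go, it springs back until the jaw holds about 6 N
- knob_axis (a point): point on the common vertical axis of both knobs, half-way up the inner knob's grip bar, 81 mm above the bench. The inner knob is aluminium: an upright bar 32 mm long, 11 mm thick, 20 mm high (10 mm above and below this point) on a disc 32 mm across, 4 mm high. At joint value 0 the bar's length lies along the stand's x. The outer ring's top is 14 mm below this point
- outer_mark (a point): white index mark near the rim of the outer ring, 28 mm from the knob axis, 67 mm above the bench. The outer ring is black and knurled, 60 mm in diameter, 14 mm high, below and around the inner knob; it turns very easily (0.02 N m), starts at different angles and must stay there
- outer: the same outer ring; origin on the knob axis at its underside; to be left alone
- stack: bystander: loose stack of four 90 mm dishes, 61 mm high, origin under its centre
- cap: bystander: loose blue tube cap, 18 mm diameter, 11 mm high, on the stand's top; origin under its centre
- marker: bystander: loose marker pen, 130 mm long (its x), 12 mm thick, origin under its middle
- spray: bystander: loose white bottle, 64 mm diameter, 170 mm high, origin under its centre
- clicker: bystander: loose grey hand counter, 55 x 40 x 22 mm, origin under its centre
Things that resemble listed ones, but are neither listed nor needed, are in the scene too. Of the things that look like the dish, the smallest one is meant.

How it is judged:
On the way, in this order (a step that is already met when the one before it is completed fails the run):
1. the dish lies flat on the window between jaw and stop, let go, not yet clamped (x of dish_mid in the frame of stand between -0.012 and 0.012 m and y of dish_mid in the frame of stand between -0.082 and -0.055 m and z of dish_mid in the frame of stand between 0.05 and 0.056 m and angle between dish's own z axis and vertical below 0.06 rad and contact force between the fingers and dish below 0.1 N and contact force between jaw and dish below 2 N), for 0.2 s.
2. the jaw presses the dish against the stop with more than 5 N (x of dish_mid in the frame of stand between -0.012 and 0.012 m and y of dish_mid in the frame of stand between -0.082 and -0.055 m and z of dish_mid in the frame of stand between 0.05 and 0.056 m and angle between dish's own z axis and vertical below 0.06 rad and contact force between jaw and dish above 5 N), for 0.3 s.
At the end, for the whole second after the job is handed in: The dish lies flat on the window (within 12 mm of its middle in the stand's x; at most 10 mm towards the jaw, 17 mm towards the stop), at rest, let go, clamped by the jaw with 3 to 25 N (over 5 N while tightening); the outer ring's mark is within 4 mm of its start (x of dish_mid in the frame of stand between -0.012 and 0.012 m and y of dish_mid in the frame of stand between -0.082 and -0.055 m and z of dish_mid in the frame of stand between 0.05 and 0.056 m and angle between dish's own z axis and vertical below 0.06 rad and contact force between the fingers and dish below 0.1 N and contact force between jaw and dish between 3 and 25 N and linear speed of dish below 0.01 m/s and distance of outer_mark from where it was at the start of the episode below 0.004 m and contact force between the fingers and jaw below 0.1 N); the robot touches nothing.
It fails at once if the jaw presses the dish with more than 25 N (it cracks) (contact force between jaw and dish above 25 N).
It fails at once if the outer ring is turned: its mark moves more than 4 mm (about 8 degrees) (distance of outer_mark from where it was at the start of the episode above 0.004 m).
It fails at once if the fingers lean on the outer ring with more than 8 N (contact force between the fingers and outer above 8 N).
It fails at once if a bystander is moved more than 20 mm (distance of any of stack, cap, marker, spray, clicker from where it was at the start of the episode above 0.02 m).
It also fails if it takes over 72 s, if anything falls off the work surface, if the arm or the gripper's body presses on something with over 40 N, if the wrist force passes 120 N, or if a joint passes its speed limit or range.

## Robot

A 6-joint arm with a two-finger parallel gripper is mounted at the origin on the work surface. World frame = base frame: x ahead of the robot, y to its left, z up, the work surface at z = 0. Lengths are in m, angles in rad, forces in N, time in s.
With the tool pointing down it reaches from about 0.2 to 0.875 m from the base axis. Payload 3.4 kg.
Tool frame: the origin (TCP) lies midway between the tips of the shut fingers; the grasp point (between the pads) lies 19 mm behind it; z points along the fingers, y is the line along which they close (so a half turn about z gives the same grasp; the last joint's range is limited). The gripper opens to 94 mm and grips with 3 to 60 N. Pads are 16 mm wide; open, the fingers measure 119 mm over their backs; the gripper's body (75 mm by 177 mm) begins 78 mm behind the grasp point.
Start: joints at [1.129, 0.276, 1.505, -0, 1.361, -0.121], TCP at [0.181, 0.546, 0.205] pointing down, gripper open.
Joint ranges: [-2.89, 2.89], [-0.75, 2.08], [0.22, 2.7], [-1.18, 4.32], [0.11, 2.71], [-2.7, 2.7]. Speed limits (rad/s): [2.57, 2.57, 3.14, 3.14, 3.14, 3.14].

## Interface

Orientations are given as [roll, pitch, yaw] about the fixed x, y, z axes, in that order (R = Rz(yaw) Ry(pitch) Rx(roll)).
In Python, from rig import * gives the robot as it stands.
- The arm moves only by the tool drive_tool, never from a script. Its argument "steps" is a list of rows, each a list of 7 numbers: the turn, a rotation vector about the tool's x, y, z in rad, then the shift along the tool's x, y, z in cm, then the opening, from 0 (shut) to 1 (fully open). A call has 1 to 12 rows; each row is the pose to reach, as a shift and turn from the pose commanded when the call began, along the tool's axes at that moment; what a row does not reach only later rows make up. A row lasts 1/12 s, in which the tool goes at most 41.7 mm and 7.16 degrees, less where a joint would pass 70% of its speed; a pose out of reach is approached as far as the arm can. A call with a gripper value outside its range is refused whole. The fingers move at their own pace and stop on an object; "force" is the grip in N (left out, the last holds). Time passes only in rows, so rows that repeat a pose let the fingers close. It gives the time, the measured TCP pose, the force, the opening and the grip force at its end, in the units of the state.
- state(): the state, without advancing time (a new reading comes with each control period).
- read_camera(name): name is "scene" or "top" or "wrist"; returns a dict with "img" (420x560x3 uint8, red, green, blue), "fovy" (degrees; the focal length in pixels is half the picture's height over the tangent of half this angle, whatever the lens; pixels are square), "cx", "cy" (the principal point, pixels), "k1" (the pictures are not rectified: a ray, as slopes to the right and down, at radius r is drawn at 1 + k1 r^2 times it, then the intrinsics apply), "R" (3x3) and "t" (3): a world point X has camera coordinates R X + t. Camera axes: x right, y down, z forward; pixel columns grow to the right and rows downward; lengths in m; the calibration is good to about 2 mm. A picture is of the moment at which its call begins. There is no depth.
- finish_job(): hands the job in; it is judged then, once.
The state is a dict: "clock": time; "qpos": joint angles; "qd": joint speeds; "effort": joint torques, N m; "ee_pos": TCP position; "eef_rot": TCP orientation; "force": force on the tool from outside, world axes, zero at the start; "ft_torque": the same for the moment, N m; "opening": opening from 0.0 (shut) to 1.0 (fully open); "finger_force": force on a finger pad.
Only numpy, scipy, OpenCV 4.12 (cv2) and the standard library are available. Lean on these libraries where they do the work, as an engineer would, in place of code of your own. Each camera call takes 0.05 s, during which the arm holds its last target. There are 200 camera calls.

## Working session

There is one attempt and no reset: what is moved stays moved. The work goes in short steps, Python scripts to look and compute and a tool call to move; the robot and the scene stay as the last step left them, time stands still between calls to the robot, and variables do not carry over. Pictures are saved under pics/ and viewed, at most 10 in all, crops included, and the job is handed in when it is done.

Besides the shell and the picture viewer there is one more tool, called after "Emit:" by a JSON object that holds its "op" and its "data", one argument or row to a line. drive_tool: Moves the arm, as the interface text tells. Its arguments: {"type":"object","properties":{"steps":{"type":"array"},"force":{"type":"number"}},"required":["steps"]}

```bash
mkdir -p pics; cat > h.py <<'E'
from rig import *
import numpy as np, cv2
def K(c):
    f=c["img"].shape[0]/2/np.tan(np.radians(c["fovy"])/2)
    return np.array([[f,0,c["cx"]],[0,f,c["cy"]],[0,0,1.]]), np.array([c["k1"],0,0,0.])
def ray(c,uv):
    k,d=K(c); n=cv2.undistortPoints(np.float64(uv).reshape(-1,1,2),k,d).reshape(-1,2)
    D=np.c_[n,np.ones(len(n))]@c["R"]; return -c["R"].T@c["t"],D
def onz(c,uv,z):
    o,D=ray(c,uv); return o+D*((z-o[2])/D[:,2])[:,None]
def proj(c,X):
    k,d=K(c); return cv2.projectPoints(np.float64(X).reshape(-1,1,3),cv2.Rodrigues(np.array(c["R"]))[0],np.float64(c["t"]),k,d)[0].reshape(-1,2)
def save(n,img,s=1):
    cv2.imwrite(f"pics/{n}.png",cv2.resize(np.ascontiguousarray(img[:,:,::-1]),None,fx=s,fy=s,interpolation=cv2.INTER_CUBIC))
E
python3 - <<'E'
from h import *
for n in("scene","top"):
    c=read_camera(n); save(n,c["img"],1.4); np.savez(n,**c); print(n,-c["R"].T@c["t"],c["fovy"],c["k1"])
print(state())
E
```

```text
scene [ 1.1531275  -0.04788365  0.8747988 ] 51.00225828735231 -0.01282867052753281
top [ 0.43038598 -0.01296474  0.94790564] 57.116794353762074 -0.045612172377422565
{'clock': 0.1, 'qpos': array([ 1.12902371e+00,  2.76536854e-01,  1.50597859e+00, -4.89394425e-05,
        1.36072732e+00, -1.20973388e-01]), 'qd': array([-6.49284149e-04, -1.56223551e-03, -1.73683658e-03,  8.89649542e-05,
        4.67345518e-04,  8.13625630e-04]), 'effort': array([ 3.07746421e-03, -4.05457199e+01, -2.37780261e+01,  7.05928425e-02,
        2.99281650e-02, -3.68171686e-05]), 'ee_pos': array([0.18110073, 0.54519837, 0.20469949]), 'eef_rot': array([-3.13994883e+00, -1.51636030e-04,  2.82080355e+00]), 'force': array([ 0.21531922,  0.4652191 , -0.87487967]), 'ft_torque': array([-0.02377822, -0.01383228,  0.00996279]), 'finger_force': 0.0, 'opening': 1.0018087887321514}
```

View pics/top.png

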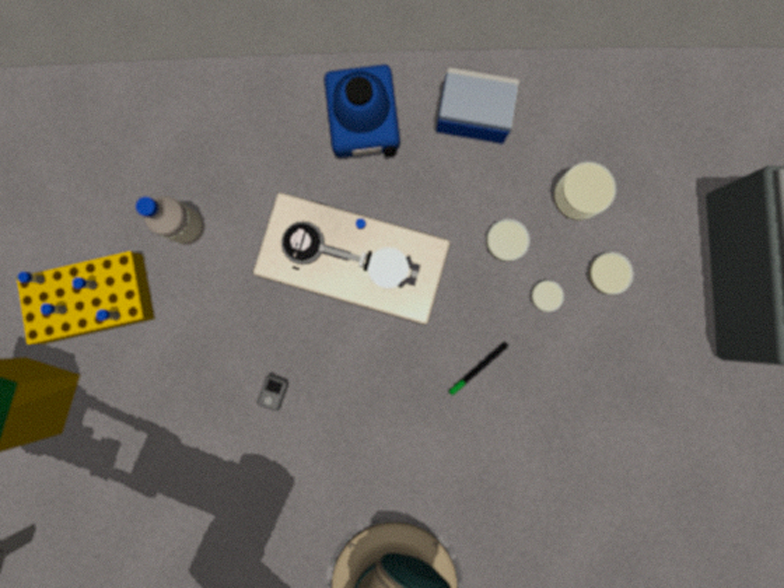

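View pics/scene.png

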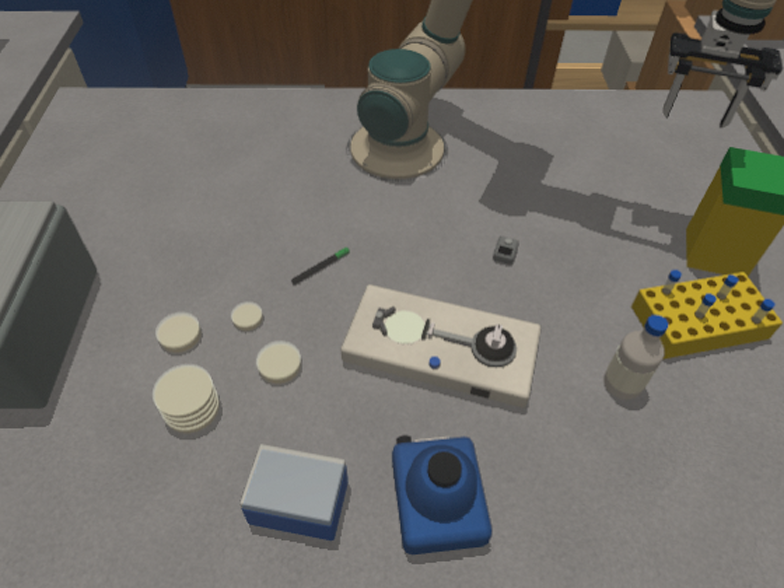

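Candidates in the top view (in the 1.4x picture): dishes at (508,240), (611,273) and (548,296), and the stack at (585,190). The one at (548,296) is smallest. The stand is centred near (352,258), with the knob at (302,243), the window near (388,267) and the cap at (361,224). Next I'll measure these and confirm the dish in a crop.

```bash
python3 - <<'E'
from h import *
c=dict(np.load("top.npz")); im=c["img"]; hsv=cv2.cvtColor(im,cv2.COLOR_RGB2HSV)
def blobs(m,amin):
    cs,_=cv2.findContours(m.astype(np.uint8),cv2.RETR_EXTERNAL,cv2.CHAIN_APPROX_NONE)
    return [x for x in cs if cv2.contourArea(x)>amin]
H,S,V=[hsv[:,:,i].astype(int) for i in range(3)]
m=(S>25)&(V>150)&(H<45); m[:, :330]=0
for b in blobs(m,150):
    (u,v),(a,bb),_=cv2.fitEllipse(b); p=onz(c,[[u,v]],.016)[0]; f=c["img"].shape[0]/2/np.tan(np.radians(c["fovy"])/2)
    q=onz(c,[[u-a/2,v],[u+a/2,v]],.016); print("dish",u*1.4,v*1.4,p.round(4),"diam",np.linalg.norm(q[1]-q[0]).round(4))
m=(V>165); m[:, :160]=0; m[:, 330:]=0; m[:125]=0;m[240:]=0
b=max(blobs(m,500),key=cv2.contourArea); r=cv2.minAreaRect(cv2.convexHull(b)); bx=cv2.boxPoints(r)
P=onz(c,bx,.045); print("stand px",bx.round(1).tolist(),"\n",P.round(4),"ctr",P.mean(0),"sides",np.linalg.norm(np.roll(P,-1,0)-P,axis=1))
# window: saturated bright white
win=((V>225)&(S<25)); win[:, :240]=0;win[:,300:]=0;win[:170]=0;win[215:]=0
for b in blobs(win,80):
    (u,v),ax,_=cv2.fitEllipse(b); print("win",u,v,ax,onz(c,[[u,v]],.045))
bl=(V<60); bl[:,:190]=0; bl[:,245:]=0; bl[:150]=0; bl[200:]=0
for b in blobs(bl,80):
    (u,v),rr=cv2.minEnclosingCircle(b); print("ring",u,v,rr,onz(c,[[u,v],[u+rr,v]],.067))
save("crop",im[125:235,175:455],2.85)
E
```

```text
dish 546.3501281738281 295.39953002929684 [ 0.4889 -0.2722  0.016 ] diam 0.0477
dish 610.3986328125 272.94108276367183 [ 0.5256 -0.3857  0.016 ] diam 0.0652
dish 506.66674194335934 239.83341979980466 [ 0.5873 -0.2072  0.016 ] diam 0.0647
dish 587.7882995605469 188.37308044433593 [ 0.6762 -0.3542  0.016 ] diam 0.0896
stand px [[180.1999969482422, 195.60000610351562], [197.1999969482422, 136.5], [321.20001220703125, 171.89999389648438], [304.29998779296875, 231.10000610351562]] 
 [[ 0.5336  0.2299  0.045 ]
 [ 0.6756  0.1895  0.045 ]
 [ 0.583  -0.1049  0.045 ]
 [ 0.4442 -0.0615  0.045 ]] ctr [0.55910143 0.06325534 0.045     ] sides [0.14764799 0.30863005 0.14534057 0.30473296]
ring 214.94210815429688 172.07894897460938 13.084001541137695 [[0.58427113 0.1430034  0.067     ]
 [0.58356773 0.11256938 0.067     ]]
```

View pics/crop.png

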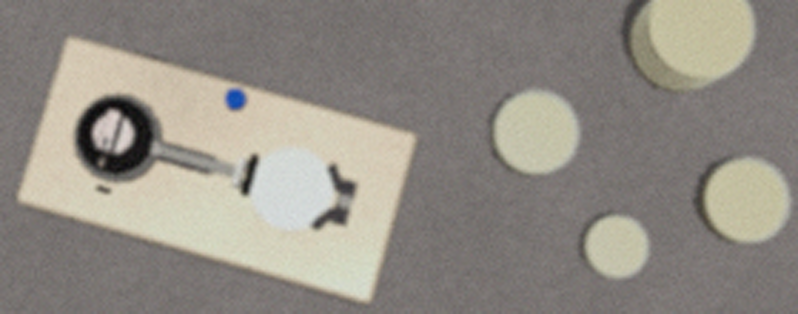

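The crop shows three single dishes at crop pixels (537,132), (746,199) and (617,246). The last is clearly the smallest, at about 50 mm against 65+, so it is the one meant. The window is at (293,189), the V stop to its right and the knob at (118,138). Next I refine the dish using both views and check the obstacles.

```bash
cat >> h.py <<'E'
from scipy.spatial.transform import Rotation as Ro
def plan(p,yaw,s=None):
    s=s or state(); R=Ro.from_euler('xyz',s["eef_rot"]).as_matrix()
    R2=Ro.from_euler('xyz',[np.pi,0,yaw]).as_matrix()
    print("turn",Ro.from_matrix(R.T@R2).as_rotvec().round(3),"shift cm",(R.T@(np.array(p)-s["ee_pos"])*100).round(2), "from",s["ee_pos"].round(4),s["eef_rot"].round(3))
E
python3 - <<'E'
from h import *
T=dict(np.load("top.npz")); S=dict(np.load("scene.npz"))
def tri(a,b):
    o1,D1=ray(T,[a]);o2,D2=ray(S,[b]);d1,d2=D1[0],D2[0]
    s=np.linalg.lstsq(np.c_[d1,-d2],o2-o1,rcond=None)[0]; A=o1+s[0]*d1;B=o2+s[1]*d2
    return ((A+B)/2).round(4),np.linalg.norm(A-B).round(4)
# dish & window ellipses in each
for nm,c,box in(("T dish",T,(370,415,190,235)),("S dish",S,(160,192,210,240)),("T win",T,(250,302,165,215)),("S win",S,(268,312,218,250))):
    u0,u1,v0,v1=box; im=c["img"][v0:v1,u0:u1]; h=cv2.cvtColor(im,cv2.COLOR_RGB2HSV).astype(int)
    if "dish" in nm: m=(h[...,1]>22)&(h[...,2]>130)&(h[...,0]<50)
    elif nm[0]=="T": m=(h[...,2]>205)&(h[...,1]<18)
    else: m=(h[...,2]>215)&(h[...,0]>25)
    cs,_=cv2.findContours(m.astype(np.uint8),cv2.RETR_EXTERNAL,cv2.CHAIN_APPROX_NONE)
    b=max(cs,key=cv2.contourArea); e=cv2.fitEllipse(b); uv=np.array(e[0])+[u0,v0]; z=.045 if "win" in nm else .012
    print(nm,uv.round(1),np.round(e[1],1),onz(c,[uv],z).round(4))
px=lambda u,v:(u/1.4,v/1.4)
print("stand top corner scene", onz(S,[px(368,289),px(345,345),px(540,321),px(528,395)],.045).round(3))
print("bottle",tri(px(148,206),px(656,327))); print("yellow box top corner",tri(px(78,374),px(727,192)))
print("knob bar",onz(T,[px(302,241)],.091).round(4), onz(S,[px(496,334)],.091).round(4))
yaw=-0.30; print("pred win", [.5591+.065*np.sin(yaw), .0633-.065*np.cos(yaw)])
plan([.489,-.274,.15],2.84-1.571)
E
```

```text
T dish [390.2 211.2] [20.4 21. ] [[ 0.4886 -0.2731  0.012 ]]
S dish [175.9 224.9] [16.  20.9] [[ 0.4898 -0.2745  0.012 ]]
T win [276.7 190.9] [26.5 28.8] [[0.54  0.001 0.045]]Traceback (most recent call last):
  File "<stdin>", line 14, in <module>
ValueError: max() iterable argument is empty
```

```bash
python3 - <<'E'
from h import *
T=dict(np.load("top.npz")); S=dict(np.load("scene.npz"))
px=lambda u,v:(u/1.4,v/1.4)
print("bottle base",onz(S,[px(630,390)],.0),"box",onz(S,[px(690,265),px(755,275)],0),"boxtop",onz(S,[px(727,192),px(727,192)],.2)[0],onz(T,[px(78,374)],.2))
print("knob bar",onz(T,[px(302,241)],.091).round(4), onz(S,[px(496,334)],.091).round(4))
plan([.489,-.274,.15],2.84-1.571)
plan([.33,.25,.22],2.84-1.571)
E
```

```text
bottle base [[6.38093450e-01 3.71084076e-01 1.11022302e-16]] box [[ 3.60967549e-01  5.62529129e-01  0.00000000e+00]
 [ 3.86762088e-01  6.81005334e-01 -1.11022302e-16]] boxtop [0.37762109 0.54021351 0.2       ] [[0.37964459 0.43698991 0.2       ]]
knob bar [[0.5799 0.137  0.091 ]] [[0.5894 0.1418 0.091 ]]
turn [-1.000e-03  1.000e-03  1.552e+00] shift cm [-55.05 -68.02   5.57] from [0.1811 0.5452 0.2047] [-3.14  -0.     2.821]
turn [-1.000e-03  1.000e-03  1.552e+00] shift cm [-23.44 -23.32  -1.5 ] from [0.1811 0.5452 0.2047] [-3.14  -0.     2.821]
```

Emit:
{"op": "drive_tool", "data": {
  "steps": [
    [0,0,0,-8,-20,-1.5,1],
    [0,0,0,-8,-20,-1.5,1],
    [0,0,0,-8,-20,-1.5,1],
    [0,0,0,-8,-20,-1.5,1],
    [0,0,0,-8,-20,-1.5,1],
    [0,0,0.5,-25,-30,-1.5,1],
    [0,0,0.5,-25,-30,-1.5,1],
    [0,0,0.5,-25,-30,-1.5,1],
    [0,0,0.5,-25,-30,-1.5,1],
    [0,0,1,-35,-45,0,1],
    [0,0,1,-35,-45,0,1],
    [0,0,1,-35,-45,0,1]
  ]
}}

```text
clock: 1.1
ee_pos: [0.3419, 0.0907, 0.2115]
eef_rot: [3.141, -0.0, 1.94]
force: [0.8, -0.1, -0.8]
opening: 1.004
finger_force: 0.0
```

```bash
python3 -c "
from h import *
plan([.489,-.274,.13],2.84-1.571)"
```

```text
turn [ 0.    -0.     0.671] shift cm [-39.32   0.56   8.15] from [0.3419 0.0907 0.2115] [ 3.141 -0.     1.94 ]
```

Emit:
{"op": "drive_tool", "data": {
  "steps": [
    [0,0,0.671,-39,0.6,8,0.85],
    [0,0,0.671,-39,0.6,8,0.85],
    [0,0,0.671,-39,0.6,8,0.85],
    [0,0,0.671,-39,0.6,8,0.85],
    [0,0,0.671,-39,0.6,8,0.85],
    [0,0,0.671,-39,0.6,8,0.85],
    [0,0,0.671,-39,0.6,8,0.85],
    [0,0,0.671,-39,0.6,8,0.85],
    [0,0,0.671,-39,0.6,8,0.85],
    [0,0,0.671,-39,0.6,8,0.85],
    [0,0,0.671,-39,0.6,8,0.85],
    [0,0,0.671,-39,0.6,8,0.85]
  ]
}}

```text
clock: 2.1
ee_pos: [0.4898, -0.2685, 0.1304]
eef_rot: [-3.139, -0.001, 1.273]
force: [-0.5, 0.2, -0.0]
opening: 0.848
finger_force: 0.0
```

```bash
python3 - <<'E'
from h import *
c=read_camera("wrist"); np.savez("w1",**c); im=c["img"]; save("w1",im)
h=cv2.cvtColor(im,cv2.COLOR_RGB2HSV).astype(int)
m=(h[...,1]>22)&(h[...,2]>130)&(h[...,0]<50)
cs,_=cv2.findContours(m.astype(np.uint8),cv2.RETR_EXTERNAL,cv2.CHAIN_APPROX_NONE)
for b in cs:
    if cv2.contourArea(b)>1500:
        e=cv2.fitEllipse(b); a=e[1][1]/2; q=onz(c,[e[0],[e[0][0]+a,e[0][1]]],.014); print(np.round(e[0]),np.round(e[1]),q[0].round(4),2*np.linalg.norm(q[1]-q[0]))
print(proj(c,[.489,-.274,.01]))
plan([.489,-.274,.05],2.84-1.571)
E
```

```text
[342. 298.] [49. 58.] [ 0.5172 -0.3832  0.014 ] 0.06096975681515954
[491. 228.] [100. 121.] [ 0.6788 -0.3529  0.014 ] 0.12887367920657075
[382. 112.] [41. 87.] [ 0.597  -0.2131  0.014 ] 0.07864955920468304
[[286.11714597 207.81955948]]
turn [-0.002 -0.001  0.005] shift cm [-0.66  0.16  8.09] from [ 0.4895 -0.2674  0.1309] [-3.139e+00 -1.000e-03  1.274e+00]
```

View pics/w1.png

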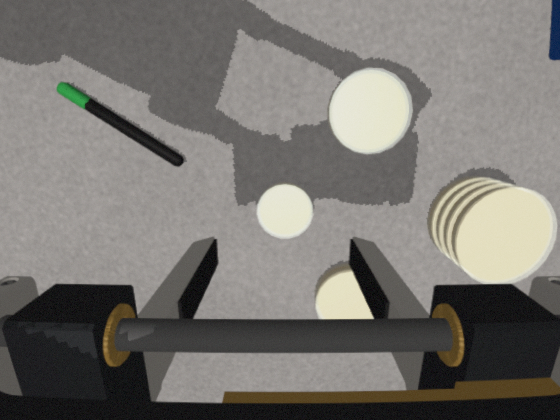

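The wrist view shows the target dish at (285,211) between the finger tips at about (205,270) and (360,270). The pen and the other dishes are clear. I'll cast that centre to the dish top.

```bash
python3 - <<'E'
from h import *
c=dict(np.load("w1.npz")); im=c["img"]
r=im[170:250,245:325]; g=cv2.cvtColor(r,cv2.COLOR_RGB2GRAY); m=(g>175).astype(np.uint8)
b=max(cv2.findContours(m,cv2.RETR_EXTERNAL,cv2.CHAIN_APPROX_NONE)[0],key=cv2.contourArea); e=cv2.fitEllipse(b)
uv=np.array(e[0])+[245,170]; a=e[1][0]/2
q=onz(c,[uv,uv+[a,0]],.014); print(uv,e[1],q[0],2*np.linalg.norm(q[1]-q[0]))
plan([*q[0][:2],.04],2.84-1.571)
E
```

```text
[284.39870453 211.22471237] (53.60436248779297, 55.666107177734375) [ 0.48672426 -0.27572164  0.014     ] 0.05156686667472652
turn [-0.002 -0.001  0.005] shift cm [-0.89 -0.    9.09] from [ 0.4895 -0.2674  0.1309] [-3.139e+00 -1.000e-03  1.274e+00]
```

Emit:
{"op": "drive_tool", "data": {
  "steps": [
    [0,0,0.005,-0.8,0.1,9,0.85],
    [0,0,0.005,-0.8,0.1,9,0.85],
    [0,0,0.005,-0.8,0.1,9,0.85],
    [0,0,0.005,-0.8,0.1,9,0.85],
    [0,0,0.005,-0.8,0.1,11,0.85],
    [0,0,0.005,-0.8,0.1,12,0.85],
    [0,0,0.005,-0.8,0.1,12.5,0.85],
    [0,0,0.005,-0.8,0.1,12.5,0.85],
    [0,0,0.005,-0.8,0.1,12.5,0.85]
  ]
}}

```text
clock: 2.9
ee_pos: [0.4896, -0.2761, 0.0078]
eef_rot: [3.14, 0.0, 1.27]
force: [-0.5, 0.4, -0.4]
opening: 0.851
finger_force: 0.0
```

Emit:
{"op": "drive_tool", "data": {
  "steps": [
    [0,0,0,0,0,0,0.4],
    [0,0,0,0,0,0,0.4],
    [0,0,0,0,0,0,0.4],
    [0,0,0,0,0,0,0.4],
    [0,0,0,0,0,0,0.4],
    [0,0,0,0,0,0,0.4],
    [0,0,0,0,0,0,0.4],
    [0,0,0,0,0,0,0.4]
  ],
  "force": 8
}}

```text
clock: 3.57
ee_pos: [0.4891, -0.2762, 0.007]
eef_rot: [3.141, 0.0, 1.27]
force: [-0.5, 0.9, 3.5]
opening: 0.581
finger_force: 8.0
```

Emit:
{"op": "drive_tool", "data": {
  "steps": [
    [0,0,0,0,0,-2,0.4],
    [0,0,0,0,0,-5,0.4],
    [0,0,0,0,0,-9,0.4],
    [0,0,0,3,-0.4,-9.5,0.4],
    [0,0,0,7,-0.8,-10,0.4],
    [0,0,0,11,-1.3,-10,0.4],
    [0,0,0,15,-1.8,-10,0.4],
    [0,0,0,19,-2.3,-10,0.4],
    [0,0,0,23,-2.7,-10,0.4],
    [0,0,0,26,-3.1,-10,0.4],
    [0,0,0,28,-3.3,-10,0.4],
    [0,0,0,28,-3.3,-10,0.4]
  ]
}}

```text
clock: 4.57
ee_pos: [0.5406, 0.0051, 0.1063]
eef_rot: [-3.141, -0.002, 1.274]
force: [-0.5, 0.0, -0.7]
opening: 0.583
finger_force: 8.0
```

Emit:
{"op": "drive_tool", "data": {
  "steps": [
    [0,0,0,0,0,0,0.4],
    [0,0,0,0,0,0,0.4]
  ]
}}

```text
clock: 4.73
ee_pos: [0.5402, 0.0006, 0.1064]
eef_rot: [-3.141, 0.001, 1.27]
force: [0.0, -0.4, -0.0]
opening: 0.584
finger_force: 8.0
```

```bash
python3 - <<'E'
from h import *
c=read_camera("wrist"); np.savez("w2",**c); save("w2",c["img"],1.4)
s=state(); print(s["ee_pos"],s["opening"],s["finger_force"],s["force"])
y=np.array([.296,.955]);
print("win px",proj(c,[[.540,.001,.045]])*1.4,"tcp px",proj(c,[[*s["ee_pos"][:2],s["ee_pos"][2]+.009]])*1.4)
plan([.540,.001,.053],1.27)
E
```

```text
[5.40162178e-01 2.03885364e-04 1.06428877e-01] 0.5806590133706935 7.999906986951828 [-0.87526514  0.13560063 -0.58573879]
win px [[399.10198383 308.11105058]] tcp px [[400.84936756 361.00255539]]
turn [-0.     0.001 -0.001] shift cm [ 0.07 -0.04  5.34] from [5.402e-01 2.000e-04 1.064e-01] [-3.141e+00  1.000e-03  1.269e+00]
```

View pics/w2.png

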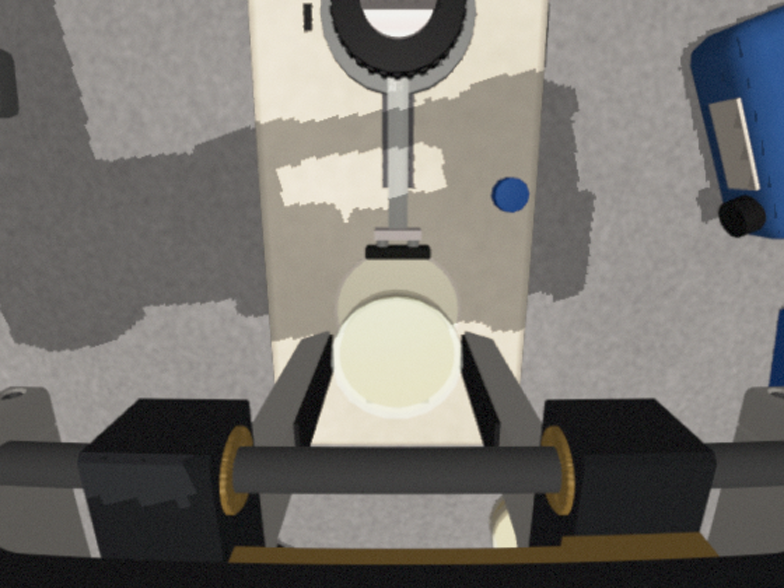

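The shown picture has the dish held at (397,355), the jaw's black face at (398,252) and the rack lined up at column 398. The cap at (510,195) is clear of the fingers. I'll check the dish offset in the grip and the jaw face position.

```bash
python3 - <<'E'
from h import *
c=dict(np.load("w2.npz")); s=state()
w=np.array([.540,.001]); X=np.array([np.cos(-.3),np.sin(-.3)]); Y=np.array([-X[1],X[0]])
def st(p): d=np.array(p)[:2]-w; return (d@X*1e3).round(1),(d@Y*1e3).round(1)
px=lambda *a:[np.array(q)/1.4 for q in a]
print("jaw front bottom",st(onz(c,px((398,259)),.047)[0]))
print("jaw ends",[st(p) for p in onz(c,px((366,259),(430,259)),.047)])
print("window top arc -> y=+R",st(onz(c,px((398,258)),.045)[0]))
print("window sides",[st(p) for p in onz(c,px((337,305),(459,305)),.045)])
print("ring centre-ish sides",[st(p) for p in onz(c,px((330,10),(468,10)),.067)])
z=s["ee_pos"][2]+.009
print("dish top edges L R top bottom",[st(p) for p in onz(c,px((333,352),(461,352),(397,294),(397,418)),z)],"tcp",st(s["ee_pos"]))
E
```

```text
jaw front bottom (np.float64(-0.6), np.float64(28.5))
jaw ends [(np.float64(-18.0), np.float64(28.5)), (np.float64(16.7), np.float64(28.5))]
window top arc -> y=+R (np.float64(-0.6), np.float64(28.7))
window sides [(np.float64(-35.0), np.float64(1.8)), (np.float64(33.7), np.float64(1.8))]
ring centre-ish sides [(np.float64(-30.7), np.float64(144.4)), (np.float64(30.2), np.float64(144.4))]
dish top edges L R top bottom [(np.float64(-27.4), np.float64(3.3)), (np.float64(25.0), np.float64(3.3)), (np.float64(-1.2), np.float64(28.0)), (np.float64(-1.2), np.float64(-27.3))] tcp (np.float64(0.4), np.float64(-0.7))
```

```bash
python3 - <<'E'
from h import *
a=dict(np.load("top.npz"))["img"][150:220,245:315]; b=dict(np.load("scene.npz"))["img"][205:275,240:310]
save("v",np.hstack([a,b]),5.7)
E
```

```text
(no output)
```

View pics/v.png

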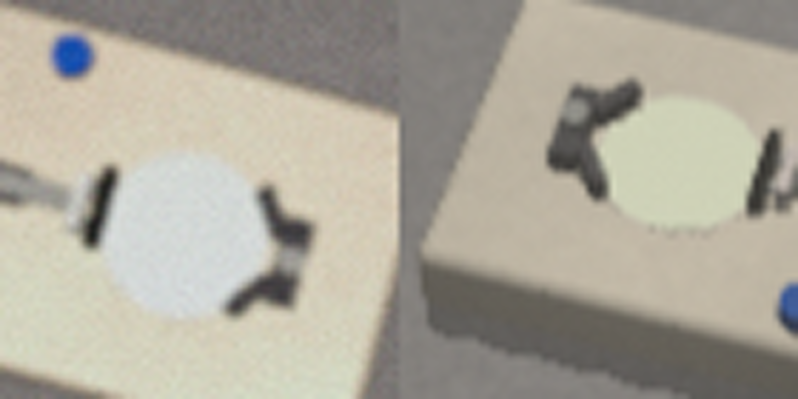

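The left half (top view) shows the window at (186,235) r≈84, the jaw's front edge at (110,208), the V notch at (275,252) and the arm tips at (270,192) and (235,310). The right half (scene view) shows the window at (682,162) and the jaw front at (757,180).

```bash
python3 - <<'E'
from h import *
T=dict(np.load("top.npz"));S=dict(np.load("scene.npz"))
w=np.array([.540,.001]); X=np.array([np.cos(-.3),np.sin(-.3)]); Y=np.array([-X[1],X[0]])
st=lambda p: ((p[:2]-w)@X*1e3).round(1).item(),
def st(p): d=p[:2]-w; return [round(float(d@X)*1e3,1),round(float(d@Y)*1e3,1)]
t=lambda u,v,z: st(onz(T,[[245+u/5.7-.4,150+v/5.7-.4]],z)[0])
s=lambda u,v,z: st(onz(S,[[240+(u-399)/5.7-.4,205+v/5.7-.4]],z)[0])
print("win",t(186,235,.045),s(682,162,.045)); print("jaw",t(112,207,.06),s(757,180,.053))
print("V notch",t(275,252,.057),s(594,135,.057),"tips",t(272,190,.057),t(236,305,.057),s(635,92,.057),s(605,190,.057))
c=dict(np.load("scene.npz"));print("knob scene", st(onz(c,[[496/1.4,344/1.4]],.067)[0]))
E
```

```text
win [0.5, -1.1] [-0.5, 0.8]
jaw [1.5, 30.3] [5.2, 33.6]
V notch [2.4, -38.5] [5.5, -35.2] tips [26.6, -30.3] [-22.8, -29.2] [-20.8, -25.4] [30.7, -23.1]
knob scene [6.9, 153.0]
```

Emit:
{"op": "drive_tool", "data": {
  "steps": [
    [0,0,0,-0.2,0,2,0.4],
    [0,0,0,-0.2,0,3.5,0.4],
    [0,0,0,-0.2,0,4.3,0.4],
    [0,0,0,-0.2,0,4.8,0.4],
    [0,0,0,-0.2,0,5.1,0.4],
    [0,0,0,-0.2,0,5.3,0.4],
    [0,0,0,-0.2,0,5.4,0.4],
    [0,0,0,-0.2,0,5.4,0.4],
    [0,0,0,-0.2,0,5.4,0.4]
  ]
}}

```text
clock: 5.53
ee_pos: [0.5403, -0.0007, 0.0532]
eef_rot: [3.141, -0.0, 1.27]
force: [0.7, -0.3, -0.1]
opening: 0.584
finger_force: 8.0
```

```bash
python3 -c "
from h import *
s=state();print(s['ee_pos'],s['force'],s['ft_torque'],s['opening'])"
```

```text
[ 0.54030341 -0.0007302   0.0531688 ] [ 0.72325209 -0.28253501 -0.13262034] [-0.07363607  0.02834002 -0.03152226] 0.5842113891371106
```

Emit:
{"op": "drive_tool", "data": {
  "steps": [
    [0,0,0,0,0,0.05,0.4],
    [0,0,0,0,0,0.1,0.4],
    [0,0,0,0,0,0.12,0.4],
    [0,0,0,0,0,0.12,0.4]
  ]
}}

```text
clock: 5.87
ee_pos: [0.5402, -0.0006, 0.052]
eef_rot: [3.141, -0.0, 1.27]
force: [-0.4, -0.4, 3.5]
opening: 0.579
finger_force: 8.0
```

Contact is 3.5 N, so I release and rise.

Emit:
{"op": "drive_tool", "data": {
  "steps": [
    [0,0,0,0,0,0,0.62],
    [0,0,0,0,0,0,0.68],
    [0,0,0,0,0,0,0.75],
    [0,0,0,0,0,0,0.75],
    [0,0,0,0,0,0,0.75],
    [0,0,0,0,0,-1,0.75],
    [0,0,0,0,0,-3,0.75],
    [0,0,0,0,0,-6,0.75],
    [0,0,0,0,0,-9,0.75],
    [0,0,0,0,0,-9,0.75],
    [0,0,0,0,0,-9,0.75]
  ]
}}

```text
clock: 6.78
ee_pos: [0.5414, -0.0009, 0.144]
eef_rot: [3.137, -0.001, 1.27]
force: [-0.4, 0.2, -0.4]
opening: 0.75
finger_force: 0.0
```

```bash
python3 - <<'E'
from h import *
c=read_camera("wrist"); np.savez("w3",**c); save("w3",c["img"],1.4)
print(state()["ee_pos"], proj(c,[[.54,.001,.061]])*1.4)
E
```

```text
[ 0.54000925 -0.0007449   0.14229643] [[395.52722957 296.0646    ]]
```

View pics/w3.png

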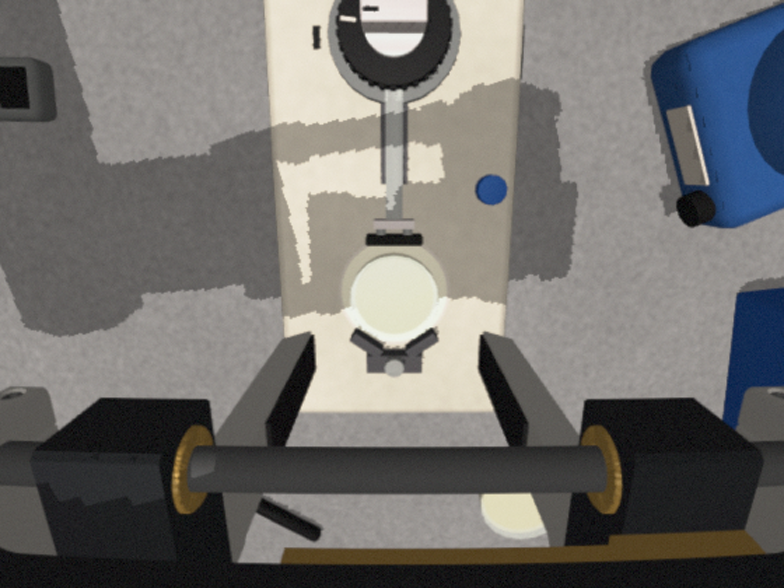

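The dish now lies flat at (395,295), between the jaw face at (394,240) and the V at (394,345), and is let go. Next I go for a clear look at the knob.

Emit:
{"op": "drive_tool", "data": {
  "steps": [
    [0,0,0,3,0,-1,0.75],
    [0,0,0,6,0,-2,0.6],
    [0,0,0,9,0,-2,0.5],
    [0,0,0,9.5,0,-2,0.5],
    [0,0,0,9.5,0,-2,0.5],
    [0,0,0,9.5,0,-2,0.5]
  ]
}}

```text
clock: 7.33
ee_pos: [0.5668, 0.0896, 0.16]
eef_rot: [-3.139, 0.002, 1.271]
force: [-0.6, -1.0, 1.4]
opening: 0.5
finger_force: 0.0
```

```bash
python3 - <<'E'
from h import *
c=read_camera("wrist"); np.savez("w4",**c); im=c["img"]; save("w4",im,1.4)
print(state()["ee_pos"], proj(c,[[.5844,.1437,.067],[.5844,.1437,.091]])*1.4)
E
```

```text
[0.5668133  0.08912698 0.16024203] [[401.279063   202.03463268]
 [401.58574428 205.16371778]]
```

View pics/w4.png

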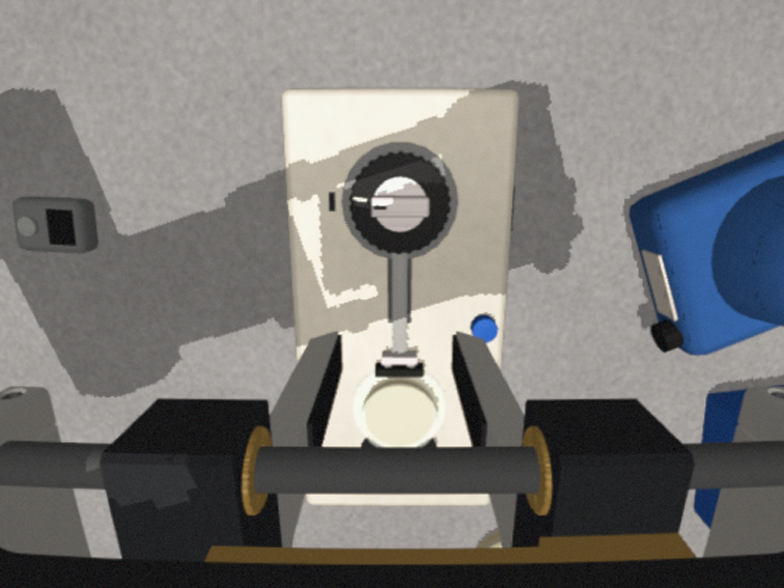

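The picture shows the ring centred at (400,202), within 1 mm of the prediction (401,202). The bar is level at (400,207), so the yaw is right. The ring's mark is at (360,200).

Emit:
{"op": "drive_tool", "data": {
  "steps": [
    [0,0,-0.12,1,0,0,0.4],
    [0,0,-0.24,2,0,0,0.4],
    [0,0,-0.36,3,0,0,0.4],
    [0,0,-0.48,4,0,0,0.4],
    [0,0,-0.6,5,0,0,0.4],
    [0,0,-0.72,5.75,0,0,0.4],
    [0,0,-0.84,5.75,0,0.5,0.4],
    [0,0,-0.96,5.75,0,1,0.4],
    [0,0,-1.08,5.75,0,1.5,0.4],
    [0,0,-1.2,5.75,0,2,0.4],
    [0,0,-1.32,5.75,0,2.5,0.4],
    [0,0,-1.44,5.75,0,3,0.4]
  ]
}}

```text
clock: 8.38
ee_pos: [0.5844, 0.1431, 0.1307]
eef_rot: [-3.14, -0.001, 2.714]
force: [-0.7, 0.2, -0.2]
opening: 0.4
finger_force: 0.0
```

Emit:
{"op": "drive_tool", "data": {
  "steps": [
    [0,0,-0.13,0,0,0,0.4],
    [0,0,-0.13,0,0,0,0.4],
    [0,0,-0.13,0,0,0,0.4],
    [0,0,-0.13,0,0,0,0.4]
  ]
}}

```text
clock: 8.72
ee_pos: [0.585, 0.144, 0.1315]
eef_rot: [-3.141, -0.0, 2.836]
force: [0.1, -0.6, 0.6]
opening: 0.404
finger_force: 0.0
```

```bash
python3 -c "
from h import *
plan([.584,.144,.0765],2.842)
s=state();print(s['qpos'],s['force'],s['ft_torque'])"
```

```text
turn [-0.    -0.    -0.006] shift cm [ 0.09 -0.03  5.5 ] from [0.585  0.144  0.1315] [-3.141 -0.     2.836]
[ 1.26083941e-01  3.65027781e-01  1.56132654e+00 -1.48539103e-04
  1.21548015e+00 -1.13921028e+00] [ 0.07411595 -0.59178814  0.62916888] [ 0.01651497 -0.00387632 -0.00757948]
```

Emit:
{"op": "drive_tool", "data": {
  "steps": [
    [0,0,-0.006,0.1,0,2,0.4],
    [0,0,-0.006,0.1,0,3.5,0.4],
    [0,0,-0.006,0.1,0,4.5,0.4],
    [0,0,-0.006,0.1,0,5.1,0.4],
    [0,0,-0.006,0.1,0,5.4,0.4],
    [0,0,-0.006,0.1,0,5.5,0.4],
    [0,0,-0.006,0.1,0,5.5,0.4],
    [0,0,-0.006,0.1,0,5.5,0.4]
  ]
}}

```text
clock: 9.38
ee_pos: [0.5847, 0.1454, 0.0772]
eef_rot: [3.141, 0.001, 2.846]
force: [0.0, 0.0, -0.1]
opening: 0.399
finger_force: 0.0
```

```bash
python3 -c "
from h import *
s=state();print(s['ee_pos'],s['eef_rot'],s['force'],s['ft_torque'])"
```

```text
[0.58472997 0.14535462 0.07719573] [3.14088816e+00 1.26192643e-03 2.84558238e+00] [ 0.02782005  0.03108071 -0.12929129] [ 0.01998425 -0.02553651 -0.01321262]
```

Emit:
{"op": "drive_tool", "data": {
  "steps": [
    [0,0,0,0,0,0,0.3],
    [0,0,0,0,0,0,0.2],
    [0,0,0,0,0,0,0.1],
    [0,0,0,0,0,0,0],
    [0,0,0,0,0,0,0],
    [0,0,0,0,0,0,0],
    [0,0,0,0,0,0,0],
    [0,0,0,0,0,0,0],
    [0,0,0,0,0,0,0],
    [0,0,0,0,0,0,0]
  ],
  "force": 30
}}

```text
clock: 10.22
ee_pos: [0.5836, 0.1431, 0.0768]
eef_rot: [-3.138, 0.0, 2.846]
force: [-1.2, -5.3, 1.4]
opening: 0.112
finger_force: 30.0
```

```bash
python3 -c "
from h import *
s=state();print(s['ee_pos'],s['eef_rot'],s['force'],s['ft_torque'],s['opening'])"
```

```text
[0.58362389 0.14306547 0.07677404] [-3.13779333e+00  1.44701473e-04  2.84627560e+00] [-1.22515573 -5.34023899  1.41124531] [-0.94940352  0.24757612 -0.08086932] 0.11232644198175838
```

Emit:
{"op": "drive_tool", "data": {
  "steps": [
    [0,0,0.04,0,-0.15,0,0],
    [0,0,0.08,0,-0.15,0,0],
    [0,0,0.12,0,-0.15,0,0],
    [0,0,0.16,0,-0.15,0,0],
    [0,0,0.2,0,-0.15,0,0],
    [0,0,0.24,0,-0.15,0,0],
    [0,0,0.28,0,-0.15,0,0],
    [0,0,0.32,0,-0.15,0,0],
    [0,0,0.36,0,-0.15,0,0],
    [0,0,0.4,0,-0.15,0,0]
  ]
}}

```text
clock: 11.05
ee_pos: [0.5838, 0.1434, 0.0768]
eef_rot: [-3.141, 0.001, 2.444]
force: [0.2, -1.5, 0.4]
opening: 0.117
finger_force: 30.0
```

```bash
cat > r.py <<'E'
from h import *
s=state();print("turned",round(2.846-s['eef_rot'][2],4),s['ee_pos'].round(4),s['force'].round(1),"M",s['ft_torque'].round(3),s['opening'].round(3))
E
python3 r.py
```

```text
Traceback (most recent call last):
  File "r.py", line 2, in <module>
    s=state();print("turned",round(2.846-s['eef_rot'][2],4),s['ee_pos'].round(4),s['force'].round(1),"M",s['ft_torque'].round(3),s['opening'].round(3))
                                                                                                                                 ^^^^^^^^^^^^^^^^^^
AttributeError: 'float' object has no attribute 'round'
```

```bash
sed -i "s/s\['opening'\].round(3)/s['opening']/" r.py; python3 r.py
```

```text
turned 0.4017 [0.5838 0.1434 0.0768] [ 0.2 -1.5  0.4] M [-0.179  0.009  0.088] 0.11722411357709255
```

Emit:
{"op": "drive_tool", "data": {
  "steps": [
    [0,0,0.03,0,0,0,0],
    [0,0,0.06,0,0,0,0]
  ]
}}

```text
clock: 11.22
ee_pos: [0.5838, 0.1435, 0.0768]
eef_rot: [-3.142, 0.001, 2.385]
force: [-0.1, -0.1, 1.0]
opening: 0.115
finger_force: 30.0
```

```bash
python3 r.py
```

```text
turned 0.4612 [0.5838 0.1435 0.0768] [-0.1 -0.1  1. ] M [-0.205  0.016  0.158] 0.11507521723186445
```

Emit:
{"op": "drive_tool", "data": {
  "steps": [
    [0,0,0.02,0,0,0,0]
  ]
}}

```text
clock: 11.3
ee_pos: [0.5839, 0.1435, 0.0768]
eef_rot: [3.142, 0.001, 2.365]
force: [-0.2, -1.4, 1.3]
opening: 0.114
finger_force: 30.0
```

```bash
python3 r.py
```

```text
turned 0.4812 [0.5839 0.1435 0.0768] [-0.2 -1.4  1.3] M [-0.264  0.097  0.079] 0.11419129334059885
```

Emit:
{"op": "drive_tool", "data": {
  "steps": [
    [0,0,0.02,0,0,0,0]
  ]
}}

```text
clock: 11.38
ee_pos: [0.5839, 0.1435, 0.0768]
eef_rot: [3.141, 0.001, 2.345]
force: [-0.3, -1.5, 2.2]
opening: 0.115
finger_force: 30.0
```

```bash
python3 r.py
```

```text
turned 0.5011 [0.5839 0.1435 0.0768] [-0.3 -1.5  2.2] M [-0.28   0.031  0.143] 0.11501938038563801
```

Emit:
{"op": "drive_tool", "data": {
  "steps": [
    [0,0,0.02,0,0,0,0],
    [0,0,0.04,0,0,0,0]
  ]
}}

```text
clock: 11.55
ee_pos: [0.5839, 0.1436, 0.0768]
eef_rot: [3.141, 0.001, 2.304]
force: [0.6, -2.6, 2.6]
opening: 0.115
finger_force: 30.0
```

```bash
python3 r.py
```

```text
turned 0.5416 [0.5839 0.1436 0.0768] [ 0.6 -2.6  2.6] M [-0.392  0.055  0.065] 0.11530178001321267
```

Emit:
{"op": "drive_tool", "data": {
  "steps": [
    [0,0,0.02,0,0,0,0],
    [0,0,0.04,0,0,0,0]
  ]
}}

```text
clock: 11.72
ee_pos: [0.5839, 0.1436, 0.0768]
eef_rot: [3.141, 0.001, 2.264]
force: [0.8, -2.3, 2.7]
opening: 0.115
finger_force: 30.0
```

```bash
python3 r.py
```

```text
turned 0.5819 [0.5839 0.1436 0.0768] [ 0.8 -2.3  2.7] M [-0.391  0.041  0.086] 0.11470079889613229
```

Emit:
{"op": "drive_tool", "data": {
  "steps": [
    [0,0,0.02,0,0,0,0],
    [0,0,0.04,0,0,0,0]
  ]
}}

```text
clock: 11.88
ee_pos: [0.584, 0.1436, 0.0767]
eef_rot: [3.141, 0.001, 2.224]
force: [-0.3, -2.3, 3.8]
opening: 0.111
finger_force: 30.0
```

```bash
python3 r.py
```

```text
turned 0.6221 [0.584  0.1436 0.0767] [-0.3 -2.3  3.8] M [-0.465 -0.037  0.151] 0.11067034918649672
```

Emit:
{"op": "drive_tool", "data": {
  "steps": [
    [0,0,0.02,0,0,0,0],
    [0,0,0.04,0,0,0,0]
  ]
}}

```text
clock: 12.05
ee_pos: [0.584, 0.1437, 0.0767]
eef_rot: [3.141, 0.001, 2.184]
force: [0.6, -2.4, 4.0]
opening: 0.116
finger_force: 30.0
```

```bash
python3 r.py
```

```text
turned 0.6621 [0.584  0.1437 0.0767] [ 0.6 -2.4  4. ] M [-0.489  0.011  0.122] 0.1156577301762492
```

Emit:
{"op": "drive_tool", "data": {
  "steps": [
    [0,0,0.015,0,0,0,0],
    [0,0,0.03,0,0,0,0]
  ]
}}

```text
clock: 12.22
ee_pos: [0.584, 0.1437, 0.0767]
eef_rot: [3.141, 0.001, 2.154]
force: [1.3, -2.5, 4.9]
opening: 0.111
finger_force: 30.0
```

```bash
python3 r.py
```

```text
turned 0.6917 [0.584  0.1437 0.0767] [ 1.3 -2.5  4.9] M [-0.489 -0.099  0.115] 0.11062533433261221
```

Emit:
{"op": "drive_tool", "data": {
  "steps": [
    [0,0,0.015,0,0,0,0],
    [0,0,0.03,0,0,0,0]
  ]
}}

```text
clock: 12.38
ee_pos: [0.5841, 0.1437, 0.0767]
eef_rot: [3.141, 0.0, 2.124]
force: [0.4, -2.3, 4.4]
opening: 0.114
finger_force: 30.0
```

```bash
python3 r.py
```

```text
turned 0.7216 [0.5841 0.1437 0.0767] [ 0.4 -2.3  4.4] M [-0.553 -0.158  0.097] 0.11445051835655468
```

Emit:
{"op": "drive_tool", "data": {
  "steps": [
    [0,0,0.02,0,0,0,0],
    [0,0,0.04,0,0,0,0]
  ]
}}

```text
clock: 12.55
ee_pos: [0.5841, 0.1438, 0.0768]
eef_rot: [3.141, 0.0, 2.084]
force: [1.2, -2.6, 5.3]
opening: 0.11
finger_force: 30.0
```

```bash
python3 r.py
```

```text
turned 0.7621 [0.5841 0.1438 0.0768] [ 1.2 -2.6  5.3] M [-0.572 -0.17   0.109] 0.11000076822552675
```

Emit:
{"op": "drive_tool", "data": {
  "steps": [
    [0,0,0.02,0,0,0,0],
    [0,0,0.04,0,0,0,0]
  ]
}}

```text
clock: 12.72
ee_pos: [0.5842, 0.1438, 0.0768]
eef_rot: [3.141, 0.0, 2.044]
force: [1.7, -2.3, 4.9]
opening: 0.113
finger_force: 30.0
```

```bash
python3 r.py
```

```text
turned 0.8021 [0.5842 0.1438 0.0768] [ 1.7 -2.3  4.9] M [-0.56  -0.171  0.127] 0.11270732289858186
```

Emit:
{"op": "drive_tool", "data": {
  "steps": [
    [0,0,0.015,0,0,0,0],
    [0,0,0.03,0,0,0,0]
  ]
}}

```text
clock: 12.88
ee_pos: [0.5842, 0.1438, 0.0768]
eef_rot: [3.141, 0.0, 2.014]
force: [0.9, -3.3, 4.9]
opening: 0.114
finger_force: 30.0
```

```bash
python3 r.py
```

```text
turned 0.8319 [0.5842 0.1438 0.0768] [ 0.9 -3.3  4.9] M [-0.516 -0.17   0.109] 0.11402300289096057
```

Emit:
{"op": "drive_tool", "data": {
  "steps": [
    [0,0,0.015,0,0,0,0],
    [0,0,0.03,0,0,0,0]
  ]
}}

```text
clock: 13.05
ee_pos: [0.5842, 0.1438, 0.0767]
eef_rot: [3.141, 0.0, 1.984]
force: [1.3, -1.9, 4.5]
opening: 0.117
finger_force: 30.0
```

```bash
python3 r.py
```

```text
turned 0.8618 [0.5842 0.1438 0.0767] [ 1.3 -1.9  4.5] M [-0.537 -0.216  0.129] 0.11650576593986514
```

Emit:
{"op": "drive_tool", "data": {
  "steps": [
    [0,0,0.02,0,0,0,0],
    [0,0,0.04,0,0,0,0]
  ]
}}

```text
clock: 13.22
ee_pos: [0.5843, 0.1438, 0.0767]
eef_rot: [3.14, 0.0, 1.944]
force: [2.0, -1.9, 4.3]
opening: 0.116
finger_force: 30.1
```

```bash
python3 r.py
```

```text
turned 0.9019 [0.5843 0.1438 0.0767] [ 2.  -1.9  4.3] M [-0.519 -0.185  0.188] 0.11589076596966046
```

Emit:
{"op": "drive_tool", "data": {
  "steps": [
    [0,0,0.015,0,0,0,0],
    [0,0,0.03,0,0,0,0]
  ]
}}

```text
clock: 13.38
ee_pos: [0.5843, 0.1438, 0.0767]
eef_rot: [3.14, 0.0, 1.915]
force: [2.2, -1.6, 5.7]
opening: 0.111
finger_force: 30.1
```

```bash
python3 r.py
```

```text
turned 0.9314 [0.5843 0.1438 0.0767] [ 2.2 -1.6  5.7] M [-0.516 -0.211  0.222] 0.11146967069451051
```

The moment has left the free level (0.129 → 0.188 → 0.222), so contact came at about 0.87 rad. Two more small increments follow.

Emit:
{"op": "drive_tool", "data": {
  "steps": [
    [0,0,0.01,0,0,0,0],
    [0,0,0.02,0,0,0,0]
  ]
}}

```text
clock: 13.55
ee_pos: [0.5843, 0.1439, 0.0767]
eef_rot: [3.14, 0.0, 1.895]
force: [1.5, -2.3, 4.6]
opening: 0.115
finger_force: 30.1
```

```bash
python3 r.py
```

```text
turned 0.9511 [0.5843 0.1439 0.0767] [ 1.5 -2.3  4.6] M [-0.512 -0.239  0.345] 0.11501928607269067
```

Emit:
{"op": "drive_tool", "data": {
  "steps": [
    [0,0,0.01,0,0,0,0]
  ]
}}

```text
clock: 13.63
ee_pos: [0.5843, 0.1438, 0.0767]
eef_rot: [3.14, 0.0, 1.885]
force: [1.8, -3.2, 4.9]
opening: 0.115
finger_force: 30.2
```

```bash
python3 r.py
```

```text
turned 0.961 [0.5843 0.1438 0.0767] [ 1.8 -3.2  4.9] M [-0.404 -0.304  0.306] 0.11478896333947973
```

Emit:
{"op": "drive_tool", "data": {
  "steps": [
    [0,0,0,0,0,0,0],
    [0,0,0,0,0,0,0],
    [0,0,0,0,0,0,0],
    [0,0,0,0,0,0,0],
    [0,0,0,0,0,0,0],
    [0,0,0,0,0,0,0]
  ]
}}

```text
clock: 14.13
ee_pos: [0.5844, 0.1439, 0.0768]
eef_rot: [3.14, 0.0, 1.885]
force: [1.7, -2.2, 4.5]
opening: 0.117
finger_force: 30.1
```

```bash
python3 r.py
```

```text
turned 0.9605 [0.5844 0.1439 0.0768] [ 1.7 -2.2  4.5] M [-0.484 -0.266  0.302] 0.11719137882833816
```

Emit:
{"op": "drive_tool", "data": {
  "steps": [
    [0,0,0,0,0,0,0.15],
    [0,0,0,0,0,0,0.2],
    [0,0,0,0,0,0,0.3],
    [0,0,0,0,0,0,0.4],
    [0,0,0,0,0,0,0.4],
    [0,0,0,0,0,-1,0.4],
    [0,0,0,0,0,-3,0.4],
    [0,0,0,0,0,-6,0.4],
    [0,0,0,0,0,-9,0.4],
    [0,0,0,0,0,-9,0.4]
  ]
}}

```text
clock: 14.97
ee_pos: [0.5876, 0.1445, 0.1735]
eef_rot: [3.13, 0.002, 1.886]
force: [0.5, -0.9, 0.4]
opening: 0.4
finger_force: 0.0
```

Emit:
{"op": "drive_tool", "data": {
  "steps": [
    [0,0,0,-4,0,-1,0.4],
    [0,0,0,-8,0,-2,0.4],
    [0,0,0,-12,0,-2,0.4],
    [0,0,0,-12,0,-2,0.4],
    [0,0,0,-12,0,-2,0.4]
  ]
}}

```text
clock: 15.38
ee_pos: [0.6212, 0.0278, 0.1864]
eef_rot: [-3.142, -0.0, 1.882]
force: [-0.4, 0.3, -0.2]
opening: 0.4
finger_force: 0.0
```

```bash
python3 r.py; python3 - <<'E'
from h import *
a=read_camera("top")["img"][130:235,165:320]; b=read_camera("wrist")["img"]
a=cv2.resize(a,(460,312),interpolation=cv2.INTER_CUBIC); b=cv2.resize(b,(336,252)); b=np.vstack([b,np.zeros((60,336,3),np.uint8)])
save("end",np.hstack([a,b]))
E
```

```text
turned 0.964 [0.6212 0.0278 0.1864] [-0.4  0.3 -0.2] M [-0.073  0.002 -0.076] 0.39959837565400985
```

View pics/end.png

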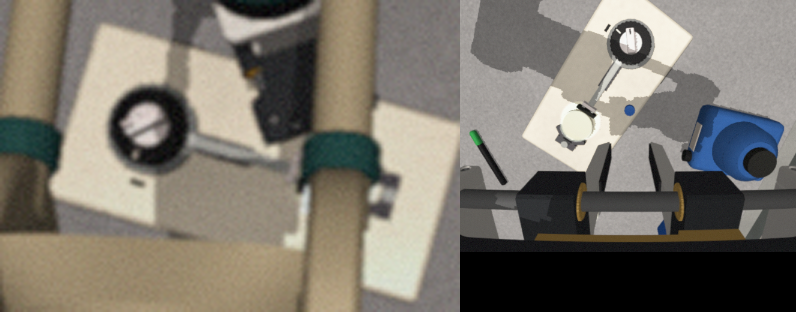

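The wrist view on the right shows the dish at (578,125) between the jaw and the V at (567,143). The ring's white mark is still on its black index side at (614,33), and the cap at (630,110) is in place. Handing in.

```bash
python3 -c "
from rig import *
print(finish_job())"
```

```text
the job is handed in; nothing more can be done
None
```

The dish is on the window, clamped against the V stop at an estimated 13 N (from the wrist moment) before I let go. The ring's mark and the cap looked unmoved in the last picture, and the job is handed in; it returned no verdict.

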